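# Lock the rotary sample drive on the vacuum cube

## Robot

A 6-joint arm with a two-finger parallel gripper is mounted at the origin on the work surface. World frame = base frame: x ahead of the robot, y to its left, z up, the work surface at z = 0. Lengths are in m, angles in rad, forces in N, time in s.
With the tool pointing down it reaches from about 0.375 to 0.975 m from the base axis. Payload 3.8 kg.
Tool frame: the origin (TCP) lies midway between the tips of the shut fingers; the grasp point (between the pads) lies 19 mm behind it; z points along the fingers, y is the line along which they close (so a half turn about z gives the same grasp; the last joint's range is limited). The gripper opens to 85 mm and grips with 20 to 120 N. Pads are 22 mm wide; open, the fingers measure 114 mm over their backs; the gripper's body (76 mm by 85 mm) begins 54 mm behind the grasp point. The pads swing forward as they close: fully open they stand 13 mm farther back than shut.
Start: joints at [-1.297, 0.264, 1.604, -0, 1.274, -0.037], TCP at [0.206, -0.643, 0.231] pointing down, gripper open.
Joint ranges: [-2.63, 2.63], [-0.94, 2.18], [0.31, 2.57], [-1.31, 4.45], [0, 2.66], [-2.55, 2.55]. Speed limits (rad/s): [2.57, 2.57, 3.14, 3.14, 3.14, 3.14].

## Interface

Orientations are given as a rotation vector (axis times angle).
In Python, from workcell import sensors, viewer, job gives the robot as it stands.
- The arm moves only by the shell command python3 -m inch 'ROWS' [FORCE]. ROWS is JSON, one flat list of numbers, 7 for each row, row after row: the shift along the tool's x, y, z in mm, then the turn, a rotation vector about the tool's x, y, z in degrees, then the finger opening in mm, from 0 to 85.4. A call has exactly 8 rows; each row shifts and turns the commanded pose from where the row before left it, along the tool's axes as they then stand; what a row does not reach is not made up. A row lasts 1/10 s, in which the tool goes at most 50 mm and 8.59 degrees, less where a joint would pass 70% of its speed; a pose out of reach is approached as far as the arm can. A call is refused whole if a number of a shift passes 50 or a number of a turn 8.59, either way. A call with a gripper value outside its range is refused whole. The fingers move at their own pace and stop on an object; FORCE is the grip in N (left out, the last holds). Time passes only in rows, so rows that do not move let the fingers close, or fill a call up. It gives the time, the measured TCP pose, the force, the opening and the grip force at its end, in the units of the state.
- sensors.read_state(): the state, without advancing time (a new reading comes with each control period).
- viewer.read_camera(name): name is "scene" or "side" or "wrist"; returns the picture (480x640x3 uint8, red, green, blue); there is no depth.
- viewer.camera_params(name): a dict with "K" (3x3 intrinsics, pixels), "k1" (the pictures are not rectified: a ray, as slopes to the right and down, at radius r is drawn at 1 + k1 r^2 times it, then the intrinsics apply), "world_to_cam" (4x4, takes a point from world to camera coordinates). Camera axes: x right, y down, z forward; pixel columns grow to the right and rows downward; lengths in m; the calibration is good to about 2 mm. A picture is of the moment at which its call begins: read the wrist's pose just before it. camera_params takes no time and is no camera call; for the wrist camera it gives the pose at the moment of the call.
- job.finish_job(): hands the job in; it is judged then, once.
The state is a dict: "time": time; "q": joint angles; "joint_vel": joint speeds; "joint_torque": joint torques, N m; "tool_pos": TCP position; "tcp_rot": TCP orientation; "wrist_force": force on the tool from outside, world axes, zero at the start; "torque": the same for the moment, N m; "width": opening from 0.0 (shut) to 1.0 (fully open); "grip_force": force on a finger pad.
Only numpy, scipy, OpenCV 4.12 (cv2) and the standard library are available. Lean on these libraries where they do the work, as an engineer would, in place of code of your own. Each camera call takes 0.05 s, during which the arm holds its last target. There are 200 camera calls.

## Task

Lock the sample drive on the vacuum cube: with a fingertip, push the black post on top round until the slot in the index disc faces the lock bar, then push the bar's red tab inward until the bar has gone through the slot and is fully home against its guide. Only push: do not pinch the post or the tab. Leave the bottle, jar, flange and spanner where they stand, neither shifted nor lifted, and finish clear of everything.

Things in the scene. Friction and masses are not known exactly. Their poses are not given: they have to be found in the camera images.
- drive: Fixed steel vacuum cube, 70 mm, a bolted flange on each side, on a base plate 150 x 150 x 10 mm; on top the sample drive: a round black carrier plate (114 mm across, top 131 mm above the bench) with the index disc over it and an arm with the bar's guide. Origin: under the base plate on the disc's axis, z up; the lock bar lies on its -y side and is pushed in along +y. Place and yaw vary.
- disc: Index disc, light aluminium, 110 mm across, 8 mm thick (133 to 141 mm above the bench), with fine black graduation lines. One radial slot 18 mm wide, 25 mm deep, open at the rim, shows black from above. Steel hub cap 28 mm across, top at 147 mm (centre screw to 150). Origin: on the upright axis at the disc's underside; -y points along the slot, +y to the black finger post.
- disc_turn (a joint): Turn of the disc, rad, positive anticlockwise seen from above. The slot faces the lock bar at 0 and again at 6.283 (either counts). End stops at -1.0 and 7.28. Starts anywhere from 0.75 to 5.53. Pushed at the post it turns either way with about 1.5 to 2 N, does not spring back and stays where it is left.
- disc_axis (a point): Point on the disc's axis at the height of its top face, 141 mm above the bench; fixed to drive.
- post_top (a point): Top centre of the upright black finger post on the disc: 14 mm across, 34 mm tall, from the disc's face (141 mm above the bench) to 175 mm, 38 mm from the axis, opposite the slot. Moves with the disc.
- slot_mouth (a point): Middle of the slot's open end at the disc's rim, 55 mm from the axis, at the top face. Moves with the disc.
- bar: Lock bar: flat steel, 10 mm wide, 7 mm thick (134 to 141 mm above the bench), half-round nose, sliding level towards the disc's axis in a fixed aluminium guide block, 66 to 96 mm from the axis, 34 mm wide, top at 147 mm (screws to 149). It cannot leave the guide. The disc blocks it unless the slot is in front of it. Origin on the disc's axis when fully out; axes as drive.
- bar_slide (a joint): How far the bar is pushed in, m: 0 fully out (nose 62 mm, outer face of the tab 131 mm from the axis); 0.030 fully home (tab against the guide block, nose 32 mm from the axis; hard stop). Starts between 0 and 0.004. Moves with about 3 N, stays where it is left.
- tab_back (a point): On the outer face of the red push tab at the bar's outer end, on its midline, 160 mm above the bench. The tab is an upright plate 26 mm wide, 5 mm thick, 132.5 to 170.5 mm above the bench, square to the bar; behind and beneath it is free space down to the base plate and bench. Moves with the bar; its y axis points inward, the way to push.
- bar_nose (a point): Tip of the bar's nose, at its top face. Moves with the bar.
- wash_bottle: Bystander: closed white plastic bottle with blue cap, 60 mm across, 170 mm tall, standing loose; origin at the centre of its underside.
- screw_jar: Bystander: small pale jar with a paper label and steel lid, 54 mm across, 65 mm tall, loose; origin at the centre of its underside.
- blank_flange: Bystander: loose steel blank flange lying flat, 69 mm across, 13 mm thick; origin at the centre of its underside.
- spanner: Bystander: loose steel spanner 140 mm long lying flat on the bench along its x axis; origin at the middle of its underside.

How it is judged:
On the way, in this order (a step that is already met when the one before it is completed fails the run):
1. the disc's slot faces the lock bar (within 0.12 rad) ((value of joint disc_turn between -0.12 and 0.12 rad or value of joint disc_turn between 6.1632 and 6.4032 rad)), for 0.2 s.
2. the bar is through the slot and home (pushed in by 27 of its 30 mm or more) (value of joint bar_slide above 0.027 m), for 0.2 s.
At the end, for the whole second after the job is handed in: The slot faces the bar (disc within 0.12 rad of 0 or of 6.283), the bar is in by at least 27 of its 30 mm, disc and bar at rest; bottle, jar, flange and spanner are within 15 mm of where they stood, bottle and jar upright ((value of joint disc_turn between -0.12 and 0.12 rad or value of joint disc_turn between 6.1632 and 6.4032 rad) and value of joint bar_slide above 0.027 m and angular speed of disc below 0.05 rad/s and linear speed of bar below 0.005 m/s and distance of each of wash_bottle, screw_jar, blank_flange, spanner from where it was at the start of the episode below 0.015 m and angle between each of wash_bottle, screw_jar's own z axis and vertical below 0.2 rad); the robot touches nothing.
It fails at once if the finger post is pinched between the fingers (horizontal distance between the grasp point and post_top below 0.005 m and z of the grasp point in the frame of post_top between -0.05 and 0.015 m and contact force between the fingers and disc above 2 N).
It fails at once if the red tab is pinched between the fingers (x of the grasp point in the frame of tab_back between -0.012 and 0.012 m and y of the grasp point in the frame of tab_back between -0.004 and 0.01 m and z of the grasp point in the frame of tab_back between -0.03 and 0.025 m and contact force between the fingers and bar above 2 N).
It fails at once if a bystander is shifted or lifted by more than 15 mm (distance of any of wash_bottle, screw_jar, blank_flange, spanner from where it was at the start of the episode above 0.015 m).
It also fails if it takes over 58 s, if anything falls off the work surface, if the arm or the gripper's body presses on something with over 40 N, if the wrist force passes 120 N, or if a joint passes its speed limit or range.

## Working session

There is one attempt and no reset: what is moved stays moved. The work goes in short steps, Python scripts to look and compute and a shell command to move; the robot and the scene stay as the last step left them, time stands still between calls to the robot, and variables do not carry over. Pictures are saved under pics/ and viewed, at most 10 in all, crops included, and the job is handed in when it is done.

```bash
mkdir -p pics
cat > h.py <<'E'
import numpy as np, cv2
from workcell import sensors, viewer, job
from scipy.spatial.transform import Rotation as R
def snap(n,f):
    p=viewer.camera_params(n); im=viewer.read_camera(n); cv2.imwrite(f'pics/{f}.png',im[:,:,::-1]); np.save(f'pics/{f}.npy',p,allow_pickle=True); return im,p
def load(f): return np.load(f'pics/{f}.npy',allow_pickle=True).item()
def pt(p,u,v,z):
    K=np.array(p['K']);k=p['k1'];d=np.array([(u-K[0,2])/K[0,0],(v-K[1,2])/K[1,1]]);s=d.copy()
    for _ in range(30): s=d/(1+k*(s@s))
    T=np.array(p['world_to_cam']);r=T[:3,:3].T@np.array([s[0],s[1],1]);c=-T[:3,:3].T@T[:3,3]
    return c+r*(z-c[2])/r[2]
def px(p,X):
    T=np.array(p['world_to_cam']);c=T[:3,:3]@np.array(X)+T[:3,3];s=c[:2]/c[2];s=s*(1+p['k1']*(s@s));K=np.array(p['K'])
    return s*[K[0,0],K[1,1]]+K[:2,2]
def st():
    s=sensors.read_state();print(round(s['time'],2),np.round(s['tool_pos'],4),np.round(s['tcp_rot'],3),np.round(s['wrist_force'],1),s['width'],np.round(s['q'],3));return s
E
python3 - <<'E'
from h import *
st()
a,_=snap('scene','s0');b,_=snap('side','d0')
print(R.from_rotvec(sensors.read_state()['tcp_rot']).as_matrix().round(3))
E
```

```text
0.0 [ 0.2062 -0.642   0.23  ] [-3.102 -0.486  0.   ] [-0.4 -0.3 -0.6] 0.9981103653798643 [-1.297  0.265  1.605  0.     1.274 -0.037]
[[ 0.952  0.306 -0.001]
 [ 0.306 -0.952  0.002]
 [ 0.    -0.002 -1.   ]]
```

View pics/s0.png

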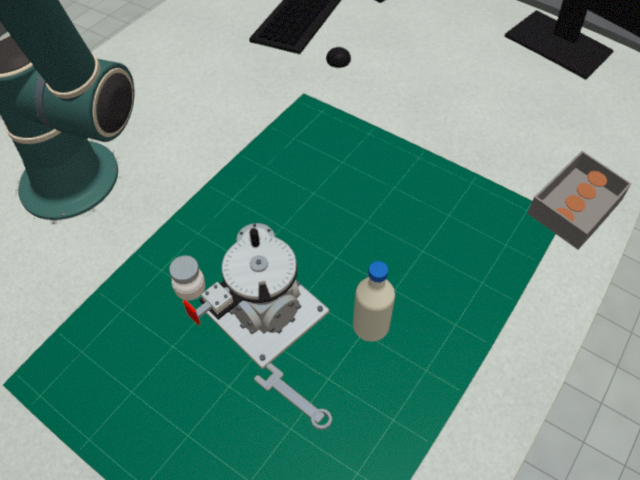

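View pics/d0.png

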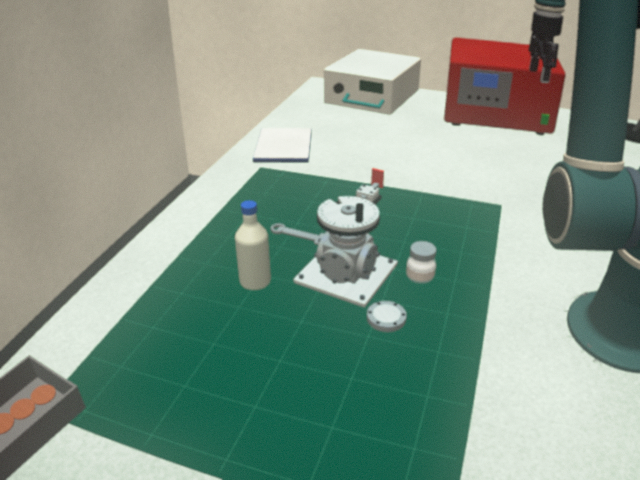

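The scene view shows the hub near (259,263), the post near (254,237), the slot near (264,291) and the tab near (192,311), with the jar close to the tab at (187,275). I'll enlarge this area.

Run:
```python
import cv2
a=cv2.imread('pics/s0.png')[210:350,160:340];cv2.imwrite('pics/s0c.png',cv2.resize(a,None,fx=4.2,fy=4.2,interpolation=cv2.INTER_CUBIC))
```

```text
(no output)
```

View pics/s0c.png

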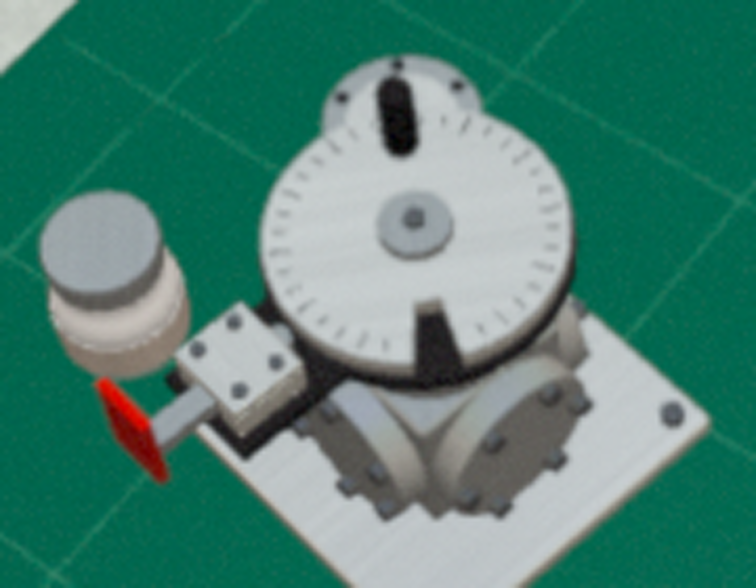

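Crop readings: hub screw (414,216), post top (393,88), guide screws centred at (237,356), jar lid (101,243), and the tab's top edge from about (103,381) to (153,437).

Run:
```python
from h import *
p=load('s0');d=load('d0')
f=lambda x,y,z:pt(p,160+(x+.5)/4.2-.5,210+(y+.5)/4.2-.5,z)
H=f(414,216,.150);P=f(393,88,.175);G=f(237,356,.148);J=f(101,243,.065)
S=f(435,350,.141)
T1=f(103,381,.1705);T2=f(153,437,.1705)
for n,v in dict(H=H,P=P,G=G,J=J,T1=T1,T2=T2,S=S).items(): print(n,v.round(4),(np.linalg.norm((v-H)[:2])).round(4),np.degrees(np.arctan2(*(v-H)[1::-1])).round(1))
print('side hub',pt(d,348,209,.150),'post',pt(d,360,207,.175),'jar',pt(d,423,248,.065),'bottle',pt(d,249,206,.17), 'flange',pt(d,387,314,.013))
print(np.array(p['world_to_cam'])[:3,:3].T[:,0])
print('flange-scene',pt(p,379,270,.17), 'span',pt(p,268,378,0),pt(p,321,418,0))
```

```text
H [ 0.5262 -0.0082  0.15  ] 0.0 0.0
P [0.4984 0.0184 0.175 ] 0.0385 136.1
G [ 0.5111 -0.0879  0.148 ] 0.0811 -100.7
J [ 0.3902 -0.0472  0.065 ] 0.1414 -164.0
T1 [ 0.4921 -0.13    0.1705] 0.1264 -105.6
T2 [ 0.52   -0.1363  0.1705] 0.1283 -92.7
S [ 0.5623 -0.0438  0.141 ] 0.0507 -44.6
side hub [ 0.52479293 -0.00188963  0.15      ] post [0.49593435 0.02579242 0.175     ] jar [ 0.38941749 -0.0475871   0.065     ] bottle [0.68164846 0.0744537  0.17      ] flange [0.42151867 0.09672848 0.013     ]
[ 0.81731628  0.57606419 -0.01200616]
flange-scene [0.68724549 0.06774933 0.17      ] span [ 0.60262448 -0.10226845  0.        ] [ 0.70902272 -0.10883489  0.        ]
```

The two cameras agree within a few mm. The axis is about (0.526,-0.006), the bar azimuth about -100.5°, and the slot about -44.5°. So the disc has to turn about -56°, with the post going clockwise from 136° to 79.5°. I'll shut the fingers and go above the start point behind the post.

```bash
python3 -m inch '[28.4,-33.1,0,0,0,0,0, 28.4,-33.1,0,0,0,0,0, 28.4,-33.1,0,0,0,0,0, 28.4,-33.1,0,0,0,0,0, 28.4,-33.1,0,0,0,0,0, 28.4,-33.1,0,0,0,0,0, 28.4,-33.1,0,0,0,0,0, 28.4,-33.1,0,0,0,0,0]' 20
python3 -m inch '[28.4,-33.1,0,0,0,0,0, 28.4,-33.1,0,0,0,0,0, 28.4,-33.1,0,0,0,0,0, 28.4,-33.1,0,0,0,0,0, 28.4,-33.1,0,0,0,0,0, 28.4,-33.1,0,0,0,0,0, 28.4,-33.1,0,0,0,0,0, 28.4,-33.1,0,0,0,0,0]'
python3 -m inch '[0,0,0,0,0,-7,0, 0,0,0,0,0,-7,0, 0,0,0,0,0,-7,0, 0,0,0,0,0,-7,0, 0,0,0,0,0,0,0, 0,0,0,0,0,0,0, 0,0,0,0,0,0,0, 0,0,0,0,0,0,0]'
python3 - <<'E'
from h import *
s=st();print(R.from_rotvec(s['tcp_rot']).as_matrix().round(3))
snap('wrist','w1')
p=load('w1');print(px(p,[.5255,-.006,.15]),px(p,[.497,.021,.175]))
E
```

```text
time: 0.9
tool_pos: [0.3418, -0.3191, 0.2308]
tcp_rot: [-3.103, -0.485, 0.0]
wrist_force: [0.4, -0.8, 0.7]
width: 0.0
grip_force: 0.0
time: 1.7
tool_pos: [0.4771, 0.0024, 0.231]
tcp_rot: [3.104, 0.487, -0.0]
wrist_force: [0.9, -0.3, -0.4]
width: -0.003
grip_force: 0.0
time: 2.5
tool_pos: [0.4771, 0.0005, 0.2312]
tcp_rot: [-2.895, -1.221, 0.0]
wrist_force: [-0.5, -0.2, 1.2]
width: 0.004
grip_force: 0.0
2.5 [0.4771 0.0005 0.2312] [-2.895 -1.221  0.   ] [-0.5 -0.2  1.2] 0.003811080810818799 [-0.051 -0.117  2.012  0.     1.247  0.721]
[[ 0.698  0.716 -0.   ]
 [ 0.716 -0.698  0.   ]
 [-0.    -0.    -1.   ]]
[383.17035702 212.06199113] [326.07593889 221.83786724]
```

View pics/w1.png

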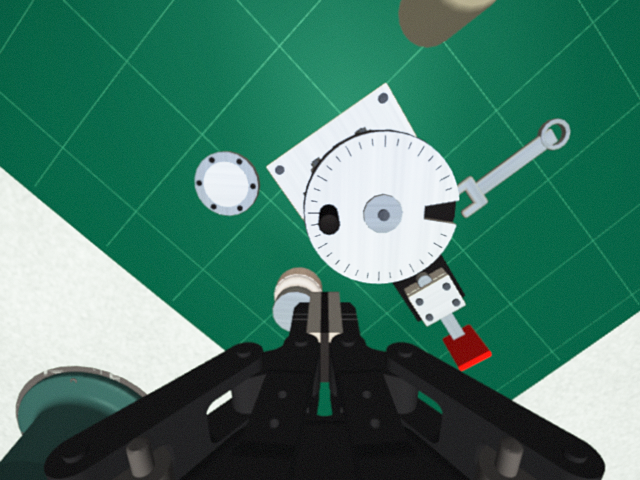

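The wrist view shows the hub screw at (384,214), the guide screws centred at (438,302), the slot mouth at about (455,212), the post at (328,220), and the tab's top edge from (459,369) to (490,352). The finger tips end near (325,330).

Run:
```python
from h import *
p=load('w1');T=np.array(p['world_to_cam']);print('cam',-T[:3,:3].T@T[:3,3])
H=pt(p,384,214.5,.150)
for n,u,v,z in [('H',384,214.5,.15),('G',438,302,.149),('S',455,212,.141),('Ptop?',328,226,.175),('Ptop2',329,213,.175),('Pbase',328,213,.141),('T1',459,369,.1705),('T2',490,352,.1705),('J',292,306,.065)]:
    v=pt(p,u,v,z);print(n,v.round(4),(np.linalg.norm((v-H)[:2])).round(4),np.degrees(np.arctan2(*(v-H)[1::-1])).round(1))
```

```text
cam [0.53143548 0.05780075 0.37396204]
H [ 0.5248 -0.0077  0.15  ] 0.0 0.0
G [ 0.5096 -0.0874  0.149 ] 0.0811 -100.8
S [ 0.5622 -0.0444  0.141 ] 0.0525 -44.5
Ptop? [0.496  0.0183 0.175 ] 0.0388 137.9
Ptop2 [0.5021 0.0237 0.175 ] 0.0387 125.8
Pbase [0.4966 0.0184 0.141 ] 0.0384 137.2
T1 [ 0.4886 -0.1282  0.1705] 0.1258 -106.7
T2 [ 0.5136 -0.1322  0.1705] 0.125 -95.1
J [ 0.39   -0.0391  0.065 ] 0.1384 -166.9
```

Everything agrees: axis (0.525,-0.0077), bar azimuth -100.8°, post azimuth about 136°. Next is down to z 0.155, then close in on the post.

```bash
python3 -m inch '[0,0,19,0,0,0,0, 0,0,19,0,0,0,0, 0,0,19,0,0,0,0, 0,0,19,0,0,0,0, 0,0,0,0,0,0,0, 4,0,0,0,0,0,0, 3.5,0,0,0,0,0,0, 0,0,0,0,0,0,0]'
python3 -m inch '[4.1,-1.7,0,0,0,6,0, 4.1,-1.7,0,0,0,6,0, 4.1,-1.7,0,0,0,6,0, 4.1,-1.7,0,0,0,6,0, 0,0,0,0,0,0,0, 0,0,0,0,0,0,0, 0,0,0,0,0,0,0, 0,0,0,0,0,0,0]'
python3 - <<'E'
from h import *
s=st();print(R.from_rotvec(s['tcp_rot']).as_matrix().round(3))
snap('wrist','w2');snap('scene','s2')
E
```

```text
time: 3.35
tool_pos: [0.4837, 0.0062, 0.1567]
tcp_rot: [2.893, 1.223, 0.003]
wrist_force: [0.1, 0.3, 0.6]
width: 0.001
grip_force: 0.0
time: 4.15
tool_pos: [0.4914, 0.021, 0.1555]
tcp_rot: [-3.085, -0.596, -0.001]
wrist_force: [0.4, -0.3, -0.3]
width: -0.002
grip_force: 0.0
4.15 [0.4914 0.021  0.1555] [-3.085e+00 -5.960e-01 -1.000e-03] [ 0.4 -0.3 -0.3] -0.0021265813175311457 [-0.008 -0.023  2.069  0.     1.095  1.181]
[[ 0.928  0.372  0.   ]
 [ 0.372 -0.928  0.   ]
 [ 0.     0.    -1.   ]]
```

View pics/w2.png

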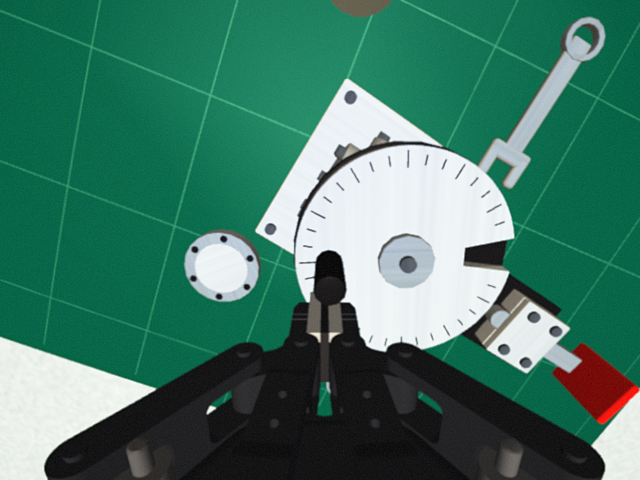

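The finger is behind the post and the disc is turning: the slot mouth's corners are at (513,238) and (508,271), the hub screw at (408,264), and the guide screws centred near (530,340).

Run:
```python
from h import *
p=load('w2')
H=pt(p,408,264.5,.150)
for n,u,v,z in [('H',408,264.5,.15),('G',530,340,.149),('S',511,254.5,.141),('P',330,290,.175)]:
    v=pt(p,u,v,z);print(n,v.round(4),(np.linalg.norm((v-H)[:2])).round(4),np.degrees(np.arctan2(*(v-H)[1::-1])).round(1))
```

```text
H [ 0.5245 -0.0076  0.15  ] 0.0 0.0
G [ 0.5099 -0.087   0.149 ] 0.0807 -100.5
S [ 0.5464 -0.0573  0.141 ] 0.0544 -66.3
P [0.5093 0.0269 0.175 ] 0.0377 113.7
```

```bash
python3 -m inch '[4.1,-1.7,0,0,0,6,0, 4.1,-1.7,0,0,0,6,0, 4.1,-1.7,0,0,0,6,0, 4.1,-1.7,0,0,0,6,0, 4.1,-1.7,0,0,0,6,0, 2,-0.9,0,0,0,3,0, 0,0,0,0,0,0,0, 0,0,0,0,0,0,0]'
python3 - <<'E'
from h import *
s=st();print(R.from_rotvec(s['tcp_rot']).as_matrix().round(3))
snap('wrist','w3')
E
```

```text
time: 5.05
tool_pos: [0.5115, 0.0336, 0.1549]
tcp_rot: [-3.127, 0.304, 0.002]
wrist_force: [-1.9, 1.7, -0.3]
width: -0.001
grip_force: 0.8
5.05 [0.5115 0.0336 0.1549] [-3.127e+00  3.040e-01  2.000e-03] [-1.9  1.7 -0.3] -0.0009630796821770564 [0.017 0.019 2.028 0.    1.095 1.781]
[[ 0.981 -0.193 -0.001]
 [-0.193 -0.981  0.   ]
 [-0.001 -0.    -1.   ]]
```

View pics/w3.png

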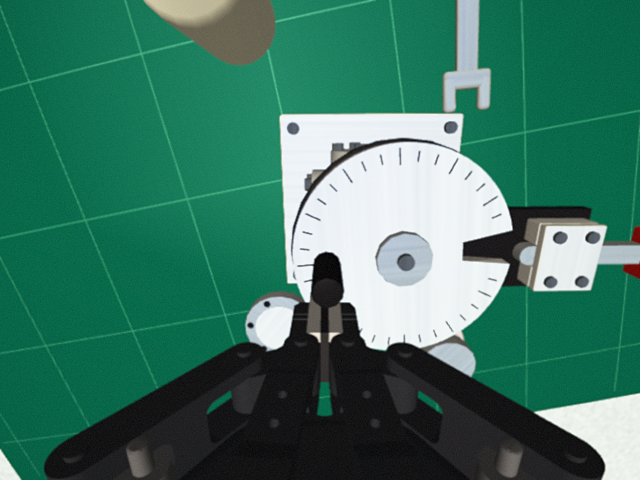

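The slot nearly faces the bar: mouth corners (512,231) and (508,266), nose near (522,254), hub (406,262), guide screws centred at (571,260).

Run:
```python
from h import *
p=load('w3')
H=pt(p,406,262,.150)
for n,u,v,z in [('H',406,262,.15),('G',571.5,260,.149),('S',510.5,249,.141),('S1',512,231,.141),('S2',508,266,.141),('P',327,291,.175),('nose',514,253,.141)]:
    v=pt(p,u,v,z);print(n,v.round(4),(np.linalg.norm((v-H)[:2])).round(4),np.degrees(np.arctan2(*(v-H)[1::-1])).round(1))
```

```text
H [ 0.5248 -0.0078  0.15  ] 0.0 0.0
G [ 0.5097 -0.0872  0.149 ] 0.0808 -100.8
S [ 0.5176 -0.0619  0.141 ] 0.0545 -97.5
S1 [ 0.527  -0.0628  0.141 ] 0.0551 -87.7
S2 [ 0.5086 -0.0604  0.141 ] 0.0551 -107.1
P [0.5292 0.0297 0.175 ] 0.0378 83.3
nose [ 0.5151 -0.0636  0.141 ] 0.0566 -99.8
```

```bash
python3 -m inch '[1.2,-0.5,0,0,0,1.7,0, 1.2,-0.5,0,0,0,1.7,0, 0,0,0,0,0,0,0, 0,0,0,0,0,0,0, -5,0,0,0,0,0,0, -5,0,0,0,0,0,0, 0,0,0,0,0,0,0, 0,0,0,0,0,0,0]'
python3 - <<'E'
from h import *
s=st();print(R.from_rotvec(s['tcp_rot']).as_matrix().round(3))
im,p=snap('wrist','w4')
print(px(p,[.5248,-.0078,.15]))
a=cv2.imread('pics/w4.png')[200:330,340:640];cv2.imwrite('pics/w4c.png',cv2.resize(a,None,fx=2.6,fy=2.6,interpolation=cv2.INTER_CUBIC))
E
```

```text
time: 5.9
tool_pos: [0.505, 0.0363, 0.1556]
tcp_rot: [3.116, -0.399, 0.002]
wrist_force: [0.1, -0.1, -0.1]
width: 0.002
grip_force: 0.0
5.9 [0.505  0.0363 0.1556] [ 3.116e+00 -3.990e-01  2.000e-03] [ 0.1 -0.1 -0.1] 0.002206584534757491 [ 0.023  0.005  2.041 -0.     1.094  1.848]
[[ 0.968 -0.252  0.001]
 [-0.252 -0.968 -0.   ]
 [ 0.001 -0.    -1.   ]]
[406.24478004 242.87599665]
```

View pics/w4c.png

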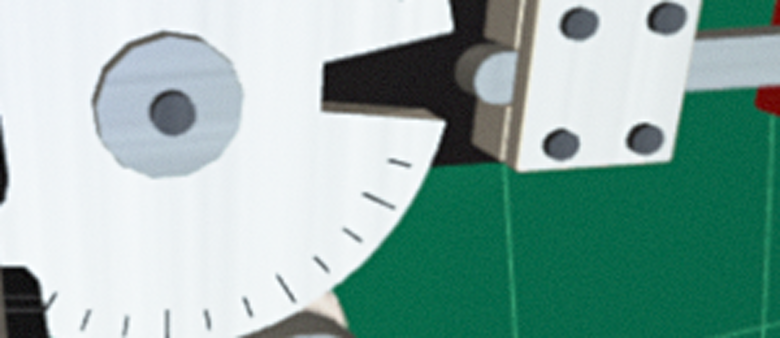

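In the crop the slot corners are (453,30) and (445,121), the hub is (172,112), and the screws are centred at (613,81.5).

Run:
```python
from h import *
p=load('w4')
f=lambda x,y,z:pt(p,340+(x+.5)/2.6-.5,200+(y+.5)/2.6-.5,z)
H=f(172,112,.150)
for n,v in dict(H=H,G=f(613,81.5,.149),S1=f(453,30,.141),S2=f(445,121,.141)).items(): print(n,v.round(4),(np.linalg.norm((v-H)[:2])).round(4),np.degrees(np.arctan2(*(v-H)[1::-1])).round(1))
```

```text
H [ 0.5249 -0.0076  0.15  ] 0.0 0.0
G [ 0.5099 -0.0869  0.149 ] 0.0807 -100.7
S1 [ 0.5241 -0.0631  0.141 ] 0.0554 -90.8
S2 [ 0.5064 -0.0601  0.141 ] 0.0556 -109.5
```

The slot is within about 0.5°. Now I'll raise, go round behind the tab, and turn so that tool x points along the push (azimuth 79.3°).

```bash
python3 -m inch '[0,0,-30,0,0,0,0, 0,0,-30,0,0,0,0, 8.2,38.6,0,0,0,0,0, 8.2,38.6,0,0,0,0,0, 8.2,38.6,0,0,0,0,0, 8.2,38.6,0,0,0,0,0, 8.2,38.6,0,0,0,0,0, 0,0,0,0,0,0,0]'
python3 -m inch '[0,0,0,0,0,-8.5,0, 0,0,0,0,0,-8.5,0, 0,0,0,0,0,-8.5,0, 0,0,0,0,0,-8.5,0, 0,0,0,0,0,-8.5,0, 0,0,0,0,0,-8.5,0, 0,0,0,0,0,-8.5,0, 0,0,0,0,0,-8.5,0]'
python3 -m inch '[0,0,0,0,0,-8.5,0, 0,0,0,0,0,-8.5,0, 0,0,0,0,0,-8.5,0, 0,0,0,0,0,0,0, 0,0,0,0,0,0,0, 0,0,0,0,0,0,0, 0,0,0,0,0,0,0, 0,0,0,0,0,0,0]'
python3 - <<'E'
from h import *
s=st();print(R.from_rotvec(s['tcp_rot']).as_matrix().round(3))
im,p=snap('wrist','w5')
E
```

```text
time: 6.75
tool_pos: [0.4959, -0.165, 0.2156]
tcp_rot: [3.113, -0.406, 0.002]
wrist_force: [0.4, 0.7, -0.6]
width: -0.002
grip_force: 0.0
time: 7.55
tool_pos: [0.4961, -0.16, 0.2153]
tcp_rot: [-2.802, -1.421, -0.0]
wrist_force: [-0.8, -0.3, -0.0]
width: 0.003
grip_force: 0.0
time: 8.35
tool_pos: [0.4959, -0.1607, 0.2153]
tcp_rot: [-2.427, -1.995, 0.0]
wrist_force: [0.1, -0.3, 1.2]
width: -0.002
grip_force: 0.0
8.35 [ 0.4959 -0.1607  0.2153] [-2.427 -1.995  0.   ] [ 0.1 -0.3  1.2] -0.0017395926181195402 [-0.361 -0.017  1.948  0.     1.211 -0.167]
[[ 0.193  0.981 -0.   ]
 [ 0.981 -0.193  0.   ]
 [ 0.    -0.    -1.   ]]
```

View pics/w5.png

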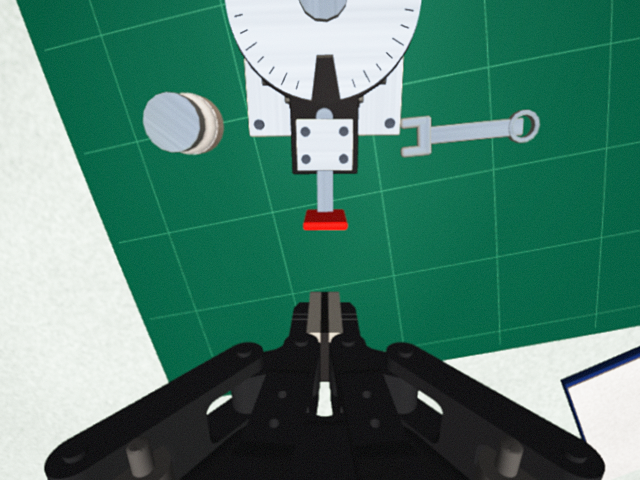

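The tool sits square behind the tab, whose outer edge is at (325,230), and the slot is in line with the bar. I'll go down 65 mm and push in.

```bash
python3 -m inch '[0,0,22,0,0,0,0, 0,0,22,0,0,0,0, 0,0,21,0,0,0,0, 0,0,0,0,0,0,0, 5,0,0,0,0,0,0, 5,0,0,0,0,0,0, 4,0,0,0,0,0,0, 0,0,0,0,0,0,0]'
python3 -m inch '[3,0,0,0,0,0,0, 3,0,0,0,0,0,0, 3,0,0,0,0,0,0, 3,0,0,0,0,0,0, 3,0,0,0,0,0,0, 3,0,0,0,0,0,0, 3,0,0,0,0,0,0, 0,0,0,0,0,0,0]'
python3 -c "
from h import *
s=st();print(np.linalg.norm(s['tool_pos'][:2]-np.array([.525,-.0077])))"
```

```text
time: 9.2
tool_pos: [0.4995, -0.1465, 0.1515]
tcp_rot: [2.424, 1.996, 0.002]
wrist_force: [0.4, -0.2, 0.1]
width: 0.003
grip_force: 0.0
time: 10.0
tool_pos: [0.5027, -0.1257, 0.1501]
tcp_rot: [-2.425, -1.996, -0.001]
wrist_force: [0.4, -1.5, 0.5]
width: 0.001
grip_force: 0.7
10.0 [ 0.5027 -0.1257  0.1501] [-2.425e+00 -1.996e+00 -1.000e-03] [ 0.4 -1.5  0.5] 0.000761191048694911 [-2.940e-01  3.400e-02  2.022e+00  1.000e-03  1.085e+00 -1.010e-01]
0.12011610790147323
```

```bash
python3 -m inch '[2,0,0,0,0,0,0, 2,0,0,0,0,0,0, 1.5,0,0,0,0,0,0, 1,0,0,0,0,0,0, 0,0,0,0,0,0,0, 0,0,0,0,0,0,0, 0,0,0,0,0,0,0, 0,0,0,0,0,0,0]'
python3 -m inch '[0.5,0,0,0,0,0,0, 0,0,0,0,0,0,0, 0.5,0,0,0,0,0,0, 0,0,0,0,0,0,0, 0.5,0,0,0,0,0,0, 0,0,0,0,0,0,0, 0,0,0,0,0,0,0, 0,0,0,0,0,0,0]'
python3 -c "
from h import *
s=st();print(np.linalg.norm(s['tool_pos'][:2]-np.array([.525,-.0077])))"
```

```text
time: 10.8
tool_pos: [0.5038, -0.1197, 0.1501]
tcp_rot: [-2.425, -1.996, -0.0]
wrist_force: [0.7, -1.2, 0.6]
width: -0.001
grip_force: 0.6
time: 11.6
tool_pos: [0.504, -0.1187, 0.1502]
tcp_rot: [-2.426, -1.996, 0.001]
wrist_force: [-1.6, -4.2, -0.2]
width: 0.001
grip_force: 2.4
11.6 [ 0.504  -0.1187  0.1502] [-2.426e+00 -1.996e+00  1.000e-03] [-1.6 -4.2 -0.2] 0.0006475910251834455 [-0.279  0.034  2.023 -0.     1.085 -0.085]
0.11296534989427227
```

Force is still low, so I'll go on in small steps until the hard stop shows.

```bash
python3 -m inch '[0.5,0,0,0,0,0,0, 0,0,0,0,0,0,0, 0.5,0,0,0,0,0,0, 0,0,0,0,0,0,0, 0,0,0,0,0,0,0, 0,0,0,0,0,0,0, 0,0,0,0,0,0,0, 0,0,0,0,0,0,0]'
python3 -m inch '[0.5,0,0,0,0,0,0, 0,0,0,0,0,0,0, 0.5,0,0,0,0,0,0, 0,0,0,0,0,0,0, 0,0,0,0,0,0,0, 0,0,0,0,0,0,0, 0,0,0,0,0,0,0, 0,0,0,0,0,0,0]'
python3 - <<'E'
from h import *
s=st();print(np.linalg.norm(s['tool_pos'][:2]-np.array([.525,-.0077])))
snap('wrist','w6')
a=cv2.imread('pics/w6.png')[0:400,180:480];cv2.imwrite('pics/w6c.png',cv2.resize(a,None,fx=1.5,fy=1.5,interpolation=cv2.INTER_CUBIC))
E
```

```text
time: 12.4
tool_pos: [0.504, -0.1187, 0.1502]
tcp_rot: [2.424, 1.996, -0.003]
wrist_force: [-2.1, -7.4, 0.4]
width: -0.0
grip_force: 4.0
time: 13.2
tool_pos: [0.504, -0.1186, 0.1503]
tcp_rot: [2.423, 1.996, -0.005]
wrist_force: [-2.8, -10.9, -0.2]
width: 0.001
grip_force: 5.7
13.2 [ 0.504  -0.1186  0.1503] [ 2.423  1.996 -0.005] [ -2.8 -10.9  -0.2] 0.0007585850655706664 [-0.277  0.034  2.023 -0.005  1.085 -0.082]
0.1128983821468929
```

View pics/w6c.png

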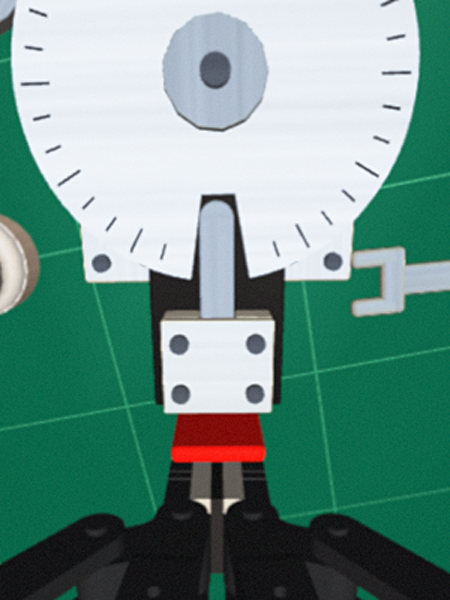

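The hard stop is reached: force rises with no travel, the nose sits at the slot's inner end (crop 217,203), and the tab is against the guide. Backing off, then up.

```bash
python3 -m inch '[-5,0,0,0,0,0,0, -10,0,0,0,0,0,0, -15,0,0,0,0,0,0, -15,0,0,0,0,0,0, 0,0,-30,0,0,0,0, 0,0,-30,0,0,0,0, 0,0,0,0,0,0,0, 0,0,0,0,0,0,0]'
python3 - <<'E'
from h import *
st()
im,p=snap('wrist','w7')
a=cv2.imread('pics/w7.png');cv2.imwrite('pics/w7b.png',a)
E
```

```text
time: 14.05
tool_pos: [0.4964, -0.1617, 0.2112]
tcp_rot: [2.425, 1.994, 0.002]
wrist_force: [-0.4, 0.2, -0.7]
width: 0.0
grip_force: 0.0
14.05 [ 0.4964 -0.1617  0.2112] [2.425e+00 1.994e+00 2.000e-03] [-0.4  0.2 -0.7] 3.383997183083095e-05 [-0.363 -0.014  1.952  0.     1.201 -0.168]
```

View pics/w7.png

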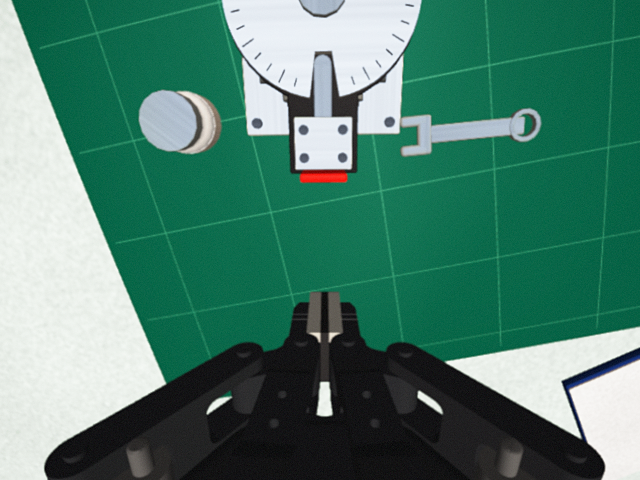

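The bar is home: its nose is in the slot at (323,57) and the tab is against the guide at (323,177). The tool is clear and the jar and spanner haven't moved.

```bash
python3 -c "
from workcell import job
print(job.finish_job())"
```

```text
the job is handed in; nothing more can be done
None
```

The sample drive is locked: I turned the disc until the slot faced the bar (about 0.5° off), then pushed the bar through to its hard stop. The arm ended clear and nothing else was touched. I handed the job in at about 14 s of the 58 s allowed, and no verdict came back.

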